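# Start the jack screw in its base

## Task

Two screw jacks stand on the test bench; the screw of the taller one has only been stood in the mouth of its base and is not started yet. Leaving it in its base, first turn it backward (anticlockwise seen from above) until you feel the thread drop in, then turn it forward one full turn so that it is started, without shoving the other things on the bench about. Finish still gripping the screw upright by its round head: I am bringing the torque sensor over, so do not let go at the end.

Things in the scene. Friction and masses are not known exactly. Their poses are not given: they have to be found in the camera images.
- jack: Base of the taller screw jack, dark steel, fixed to the bench: bell-shaped, 86 mm high, foot 104 mm across, top 61 mm across, upright bore. Origin: centre of its underside, on the bore's axis; z up. Its right-hand two-start thread (ridges 6 mm apart, 12 mm per full turn) begins 6 mm below the top, one ridge end at its +x side and one at its -x side; a plain bore below guides the screw's pilot.
- bore_mouth (a point): Centre of the bore's mouth, on the base's axis, 86 mm above its underside. Heights of screw_head above the base's underside: 134 to 136 mm as found; 137.5 mm at the top of the climb when turned backward; about 132 mm once the thread has dropped by 6 mm; about 120 mm after one turn forward from there (22 mm free under the head).
- screw_head (a point): Centre of the head of the loose bright-steel jack screw (about 0.75 kg, 126 mm long): grip here. The head is a knurled upright cylinder, 46 mm across, 24 mm high (12 mm above and below this point), to be gripped at any yaw; the bare threaded shank below it is 32 mm across. z points up along the screw, x towards thread_start. It turns easily (under 0.3 N m) and stays put when let go.
- thread_start (a point): Lower end of one of the screw's two ridges, hidden in the bore: on the screw's x axis, 14.5 mm out, 56 mm below screw_head; it tells the screw's angle. p = clockwise angle, seen from above, from the base's x to the screw's x: 0.9 to 1.7 rad as found. Turned backward, p shrinks and the screw climbs 12 mm per turn; 0.1 to 0.25 rad past p = 0 it drops 6 mm if the fingers let it.
- screw_pad (a point): Top of the screw: centre of the flat pad, 30 mm across and 6 mm high, on the head; 18 mm above screw_head. The screw drops by its own weight when not gripped; firmly closed fingers carry it, so let go, or lower them 6 mm, to find the drop. It has about 1 mm of play along its axis and 0.5 mm sideways and may lean by up to 0.03 rad.
- low_jack: The other screw jack, to be left alone: the same kind of base, fixed, but with a short screw wound right down, so its head sits on the base; 119 mm high in all, foot 104 mm across. Origin: centre of its underside.
- spanner: Bystander: steel spanner, 210 mm long, 38 mm wide, 9 mm high, lying along its x axis. Origin: centre of its underside.
- tommy_bar: Bystander: plain steel rod 8.4 mm thick, 170 mm long, lying along its x axis. Origin: under its middle.
- coupling_hub: Bystander: flanged aluminium hub, 64 mm across and 40 mm high. Origin: centre of its underside.
- shaft_collar: Bystander: dark steel ring, 38 mm across and 14 mm high, between the two jacks. Origin: centre of its underside.
- mallet: Bystander: brass-headed hammer with a wooden handle, 260 mm long, lying along its x axis, 26 mm high. Origin: under its middle.
- socket: Bystander: steel socket, 29 mm across and 38 mm high. Origin: centre of its underside.
- oil_bottle: Bystander: white plastic bottle, 52 mm across and 130 mm high. Origin: centre of its underside.
Mind the look-alikes: they are no part of the job. What is shaped like the part that bears screw_head but black, blue or green is not meant.

How it is judged:
By the outcome, as a careful person would: the job done as asked, in the order asked, and still so for the second after the job is handed in, while the arm keeps its last pose, push and grip.
It also fails if it takes over 70 s, if anything falls off the work surface, if the arm or the gripper's body presses on something with over 40 N, if the wrist force passes 120 N, or if a joint passes its speed limit or range.

## Robot

A 6-joint arm with a two-finger parallel gripper is mounted at the origin on the work surface. World frame = base frame: x ahead of the robot, y to its left, z up, the work surface at z = 0. Lengths are in m, angles in degrees, forces in N, time in s.
With the tool pointing down it reaches from about 0.25 to 0.725 m from the base axis. Payload 9.7 kg.
Tool frame: the origin (TCP) lies on the centre line of the jaws, within the pads' length; the fingertips stand tip_reach ahead of it and the grasp point (between the pads) lies 2 mm behind it (tip_reach is the distance from the TCP to the fingertips, in m); z points along the fingers, y is the direction in which the jaws open and shut (so a half turn about z gives the same grasp; the last joint's range is limited). The gripper opens to 85 mm and grips with 20 to 120 N. Pads are 22 mm wide; open, the fingers measure 114 mm over their backs; the gripper's body (76 mm by 85 mm) begins 54 mm behind the grasp point. The pads swing forward as they close: fully open they stand 13 mm farther back than shut.
Start: joints at [75.459, 4.979, 10.078, 95.1, 0, 90], TCP at [0.138, 0.532, 0.248] pointing down, gripper open.
Joint ranges: [-179.16, 179.16], [-48.56, 103.87], [-65.8, 70.77], [-126.05, 130.52], [-82.76, 87.17], [-180, 180]. Speed limits (degrees/s): [127.2, 127.2, 147.25, 180, 180, 180].

## Interface

Orientations are given as [roll, pitch, yaw] about the fixed x, y, z axes, in that order (R = Rz(yaw) Ry(pitch) Rx(roll)).
In Python, from workcell import get_obs, camera, calibration, job_done, tip_reach gives the robot as it stands.
- The arm moves only by the tool apply_moves, never from a script. Its argument "rows" is a list of rows, each a list of 7 numbers: the shift along the world's x, y, z in mm, then the turn, a rotation vector about the world's x, y, z in degrees, then the closure, from 0 (fully open) to 1 (shut). A call has 1 to 20 rows; each row shifts and turns the commanded pose from where the row before left it; what a row does not reach is not made up. A row lasts 1/8 s, in which the tool goes at most 62.5 mm and 10.7 degrees, less where a joint would pass 70% of its speed; a pose out of reach is approached as far as the arm can. A call with a gripper value outside its range is refused whole. The fingers move at their own pace and stop on an object; "grip_force" is the grip in N (left out, the last holds). Time passes only in rows, so rows that do not move let the fingers close. It gives the time, the measured TCP pose, the force and the opening at its end, in the units of the state.
- get_obs(): the state, without advancing time (a new reading comes with each control period).
- camera(name): name is "scene" or "side" or "wrist"; returns the picture (384x512x3 uint8, red, green, blue); there is no depth.
- calibration(name): a dict with "intrinsics" (3x3 intrinsics, pixels), "dist" ([k1, k2, p1, p2, k3] as OpenCV has them; the pictures are not rectified), "T" (4x4, takes a point from camera to world coordinates); the wrist camera has in their place "mount" (4x4, takes a point from camera to tool coordinates, whose origin is the TCP and whose axes are the flange's). Camera axes: x right, y down, z forward; pixel columns grow to the right and rows downward; lengths in m; the calibration is good to about 2 mm. A picture is of the moment at which its call begins: read the wrist's pose just before it. calibration takes no time and is no camera call.
- job_done(): hands the job in, once; it reports no verdict.
The state is a dict: "time": time; "q": joint angles; "qd": joint speeds; "joint_efforts": joint torques, N m; "ee_pos": TCP position; "tcp_rot": TCP orientation; "wrist_force": force on the tool from outside, world axes, zero at the start; "torque": the same for the moment, N m; "opening": finger opening in m.
Only numpy, scipy, OpenCV 4.12 (cv2) and the standard library are available. Lean on these libraries where they do the work, as an engineer would, in place of code of your own. Each camera call takes 0.05 s, during which the arm holds its last target.

## Working session

There is one attempt and no reset: what is moved stays moved. The work goes in short steps, Python scripts to look and compute and a tool call to move; the robot and the scene stay as the last step left them, time stands still between calls to the robot, and variables do not carry over. Pictures are saved under pics/ and viewed, and the job is handed in when it is done.

Besides the shell and the picture viewer there is one more tool, called as name(argument=value, ...) on one line, values as JSON. apply_moves: Moves the arm, as the interface text tells. Its arguments: {"type":"object","properties":{"rows":{"type":"array","items":{"type":"array","items":{"type":"number"}}},"grip_force":{"type":"number"}},"required":["rows"]}

```bash
mkdir -p pics; ls; python3 - <<'E'
from workcell import *
import cv2,numpy as np
print(get_obs(),tip_reach)
for n in("scene","side","wrist"):
    cv2.imwrite(f"pics/{n}0.png",cv2.cvtColor(camera(n),cv2.COLOR_RGB2BGR)); print(n,calibration(n))
E
```

```text
pics
{'time': 0.0, 'q': array([ 7.54605590e+01,  5.01062228e+00,  1.00352216e+01,  9.51008141e+01,
       -2.79008915e-04,  8.99983263e+01]), 'qd': array([ 0.00949617,  0.02616498, -0.04306453, -0.08166131,  0.04052434,
        0.02544411]), 'joint_efforts': array([-1.31409361e-03, -5.20396936e+01,  4.64792204e+01,  1.65280985e-02,
       -9.87066232e-05, -6.78686419e-06]), 'ee_pos': array([0.13802352, 0.53218061, 0.24759453]), 'tcp_rot': array([-1.79923785e+02,  2.76782251e-04,  1.65462233e+02]), 'wrist_force': array([ 0.53134864, -0.21726505, -0.43722145]), 'torque': array([-0.02751426,  0.07282681,  0.02043308]), 'opening': 0.08537466675781546} 0.017
scene {'intrinsics': array([[377.64541325,   0.        , 263.36498571],
       [  0.        , 377.64541325, 196.55532431],
       [  0.        ,   0.        ,   1.        ]]), 'dist': array([-0.02105021,  0.        ,  0.        ,  0.        ,  0.        ]), 'T': array([[-0.87225979,  0.32799189, -0.36274532,  0.95512489],
       [ 0.48903672,  0.5886971 , -0.64364495,  0.70482862],
       [ 0.00243679, -0.73882139, -0.67389689,  0.873
[... 482 characters left out ...]
, -0.4971426 ,  0.65520415],
       [ 0.        ,  0.        ,  0.        ,  1.        ]])}
wrist {'intrinsics': array([[291.68331424,   0.        , 258.15888193],
       [  0.        , 291.68331424, 193.55226259],
       [  0.        ,   0.        ,   1.        ]]), 'dist': array([-0.03547144,  0.        ,  0.        ,  0.        ,  0.        ]), 'mount': array([[ 4.57790810e-04, -9.64195096e-01, -2.65193526e-01,
         6.60252444e-02],
       [ 9.99999856e-01,  5.15744308e-04, -1.48900274e-04,
         7.98280692e-05],
       [ 2.80340966e-04, -2.65193420e-01,  9.64195194e-01,
        -1.25930273e-01],
       [ 0.00000000e+00,  0.00000000e+00,  0.00000000e+00,
         1.00000000e+00]])}
```

View pics/scene0.png

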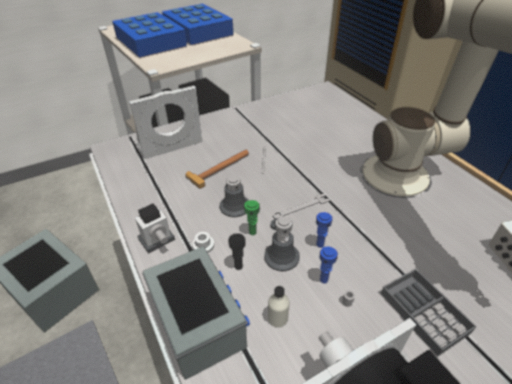

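View pics/side0.png

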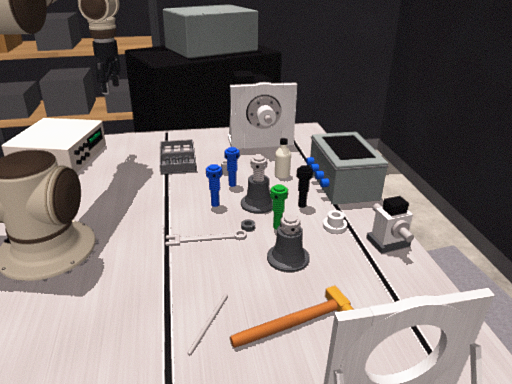

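View pics/wrist0.png

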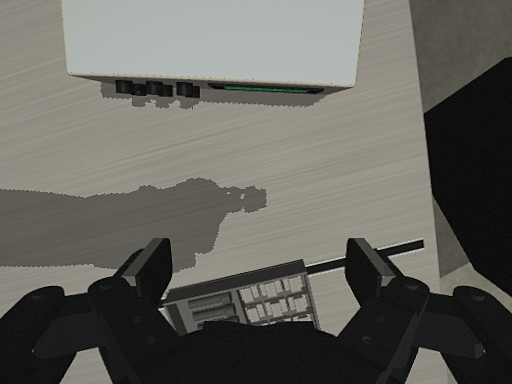

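Candidates for the screw (scene px / side px):
- Bright screw in the taller jack: (283,228) / (258,165).
- Low jack's bright head: (234,185) / (290,222).
- Green look-alike: (252,215) / (279,200).
- Blue look-alikes: (323,228), (327,263) / (214,180), (232,165).
- Black look-alike: (237,250) / (304,185).

By the description I choose the first, and will check it in a close crop.

```bash
python3 - <<'E'
import cv2,numpy as np
a=cv2.imread("pics/scene0.png")[165:285,200:350]; b=cv2.imread("pics/side0.png")[135:275,190:330]
a=cv2.resize(a,(500,400),interpolation=cv2.INTER_CUBIC)[:, :400]; b=cv2.resize(b,(400,400),interpolation=cv2.INTER_CUBIC)
a=cv2.resize(cv2.imread("pics/scene0.png")[165:285,215:335],(400,400),interpolation=cv2.INTER_CUBIC)
cv2.imwrite("pics/crop0.png",np.hstack([a,b]))
E
```

```text
(no output)
```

View pics/crop0.png

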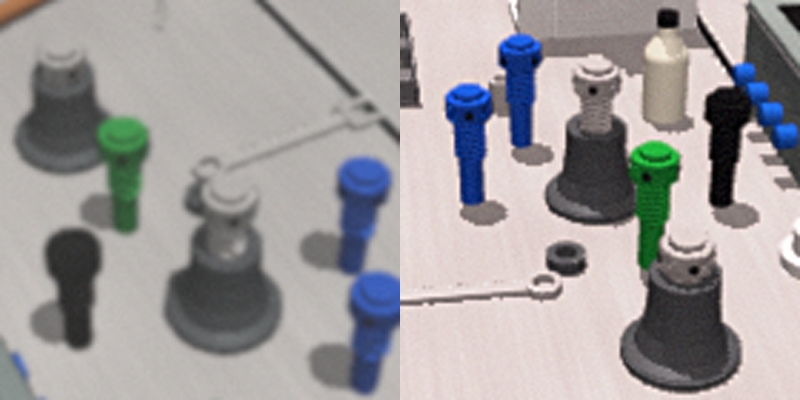

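```bash
cat > h.py <<'E'
from workcell import *
import cv2,numpy as np
def ray(n,uv,pose=None):
    c=calibration(n); 
    p=cv2.undistortPoints(np.array([[uv]],float),c["intrinsics"],c["dist"])[0,0]
    T=c["T"] if pose is None else pose@c["mount"]
    d=T[:3,:3]@np.r_[p,1]; return T[:3,3],d/np.linalg.norm(d)
def onz(n,uv,z,pose=None):
    o,d=ray(n,uv,pose); return o+d*(z-o[2])/d[2]
def tri(rays):
    A=sum(np.eye(3)-np.outer(d,d) for o,d in rays); b=sum((np.eye(3)-np.outer(d,d))@o for o,d in rays)
    X=np.linalg.solve(A,b); return X,[np.linalg.norm((np.eye(3)-np.outer(d,d))@(X-o)) for o,d in rays]
def pose():
    from scipy.spatial.transform import Rotation as R
    s=get_obs(); T=np.eye(4); T[:3,:3]=R.from_euler('xyz',s['tcp_rot'],degrees=True).as_matrix(); T[:3,3]=s['ee_pos']; return T
def proj(n,X,pose=None):
    c=calibration(n); T=c["T"] if pose is None else pose@c["mount"]; Ti=np.linalg.inv(T)
    return cv2.projectPoints(np.array([X],float),cv2.Rodrigues(Ti[:3,:3])[0],Ti[:3,3],c["intrinsics"],c["dist"])[0].ravel()
def grab(n,f):
    im=cv2.cvtColor(camera(n),cv2.COLOR_RGB2BGR); cv2.imwrite(f,im); return im
E
python3 - <<'E'
from h import *
S=lambda x,y:(215+x*.3-.35,165+y*.3-.35)
D=lambda x,y:(190+x*.35-.3,135+y*.35-.3)
def pt(name,a,b): X,e=tri([ray("scene",S(*a)),ray("side",D(*b))]); print(name,X.round(4),np.round(e,4)); return X
pt("pad",(232,189),(197,68))
pt("green",(123,132),(256,154))
pt("black",(73,245),(328,98))
pt("blueL",(362,172),(69,92)); pt("blueR",(376,288),(120,43))
pt("low",(62,52),(287,244))
print("foot", onz("scene",S(223,303),0.01), onz("side",D(195,190),0.01))
X,e=tri([ray("scene",(280,291)),ray("side",(284,143))]);print("bottle",X,e)
for n in("scene","side"): print(proj(n,[*X[:2],0]))
E
```

```text
pad [0.5637 0.124  0.1479] [0. 0.]
green [ 0.5948 -0.0027  0.12  ] [0.0007 0.0007]
black [0.6903 0.0934 0.1204] [0.001 0.001]
blueL [0.4419 0.14   0.1224] [0.0022 0.0022]
blueR [0.5063 0.247  0.1223] [0.0022 0.0022]
low [ 0.5897 -0.1355  0.1114] [0.0006 0.0006]
foot [0.56828261 0.12696244 0.01      ] [0.56342559 0.12232471 0.01      ]
bottle [0.67583527 0.28668027 0.1177629 ] [np.float64(0.0015767596489209205), np.float64(0.0015767596489210155)]
[277.89747574 317.44358955]
[281.96391531 175.49161366]
```

apply_moves(rows=[[30,-29,5,0,0,-4.5,0],[30,-29,5,0,0,-4.5,0],[30,-29,5,0,0,-4.5,0],[30,-29,5,0,0,-4.5,0],[30,-29,5,0,0,-4.5,0],[30,-29,5,0,0,-4.5,0],[30,-29,5,0,0,-4.5,0],[30,-29,5,0,0,-4.5,0],[30,-29,5,0,0,-4.5,0],[30,-29,5,0,0,-4.5,0],[30,-29,5,0,0,-4.5,0],[30,-29,5,0,0,-4.5,0],[0,0,0,0,0,0,0]])

```text
time: 1.78
ee_pos: [0.4996, 0.1826, 0.3077]
tcp_rot: [-180.0, 0.0, 111.2]
wrist_force: [0.1, -0.3, -1.1]
opening: 0.0854
```

```bash
python3 - <<'E'
from h import *
s=get_obs();print(s['q'],s['ee_pos'],s['tcp_rot'],s['qd'].round(2))
P=pose();np.save("P1.npy",P);grab("wrist","pics/w1.png");print(proj("wrist",[.5637,.124,.153],P))
E
```

```text
[ 2.00908872e+01  4.32463519e+00  1.60893920e+01  1.01810840e+02
 -1.86556093e-02  8.88595358e+01] [0.49955206 0.18262709 0.30772584] [-1.79953555e+02  1.77346916e-02  1.11231366e+02] [ 2.65 -1.37 -1.54  0.31  0.74 -0.19]
[293.72788211 254.55975783]
```

View pics/w1.png

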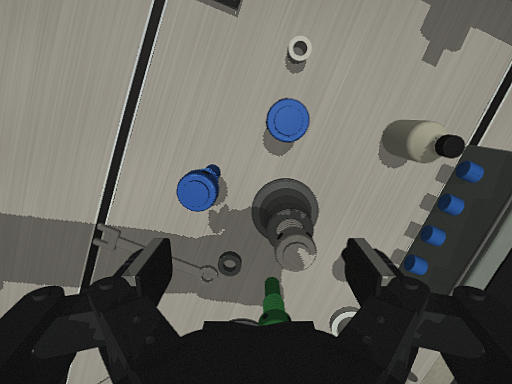

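apply_moves(rows=[[20,-30,-10,0,0,0,0],[20,-30,-10,0,0,0,0],[20,-30,-10,0,0,0,0],[0,0,0,0,0,0,0],[0,0,0,0,0,0,0]])

```text
time: 2.45
ee_pos: [0.5575, 0.0953, 0.2785]
tcp_rot: [-180.0, -0.0, 111.5]
wrist_force: [-0.0, 0.7, 0.7]
opening: 0.0853
```

```bash
python3 - <<'E'
from h import *
s=get_obs();print(s['ee_pos'],s['tcp_rot'],s['wrist_force'])
P=pose();np.save("P2.npy",P);b=grab("wrist","pics/w2.png");p=proj("wrist",[.5637,.124,.153],P);print(p)
a=cv2.imread("pics/w1.png")
cr=lambda im,c:cv2.resize(im[c[1]-50:c[1]+50,c[0]-50:c[0]+50],(400,400),interpolation=cv2.INTER_CUBIC)
c2=p.astype(int);print(c2)
cv2.imwrite("pics/c12.png",np.hstack([cr(a,(294,245)),cr(b,c2)]))
E
```

```text
[0.55750555 0.09527496 0.27852068] [-1.79997203e+02 -2.01266376e-02  1.11510080e+02] [-0.03231431  0.73561989  0.6828542 ]
[275.90291661 163.51252781]
[275 163]
```

View pics/c12.png

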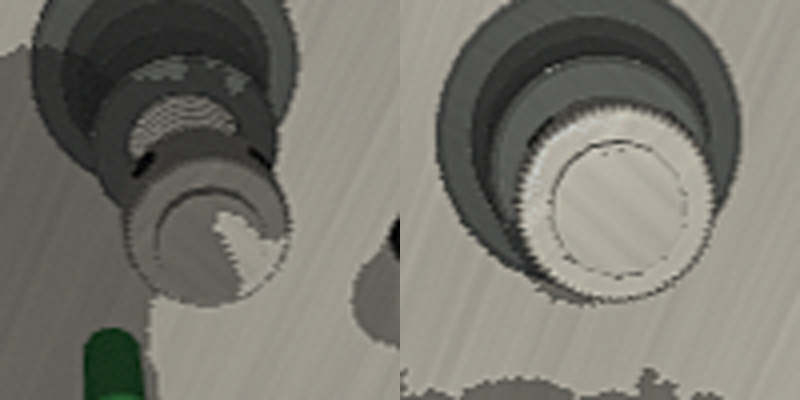

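```bash
python3 - <<'E'
from h import *
P1=np.load("P1.npy");P2=np.load("P2.npy")
r1=ray("wrist",(296.8,255.8),P1);r2=ray("wrist",(279.6,164.6),P2)
S=ray("scene",(284.25,221.3));D=ray("side",(258.7,158.5))
for rr in ([r1,r2],[r1,r2,D],[r1,r2,S,D]): X,e=tri(rr);print(X.round(4),np.round(e,4))
for z in(.148,.153,.154):print(onz("wrist",(279.6,164.6),z,P2),onz("wrist",(296.8,255.8),z,P1))
# foot outline centre in view2 at z~0 (x 37..340 of crop)
print(onz("wrist",(275-50+188.5/4,163-50+ 125/4.),0.01,P2))
E
```

```text
[0.5669 0.1245 0.1545] [0. 0.]
[0.5665 0.1232 0.1491] [0.0021 0.0012 0.003 ]
[0.566  0.1238 0.1493] [0.0027 0.0016 0.002  0.0025]
[0.56772285 0.12364601 0.148     ] [0.56894654 0.12168308 0.148     ]
[0.56706011 0.12429976 0.153     ] [0.56732189 0.12383751 0.153     ]
[0.56692756 0.12443051 0.154     ] [0.56699696 0.1242684  0.154     ]
[0.56607458 0.12738806 0.01      ]
```

apply_moves(rows=[[9.5,29,0,0,0,0,0],[0,0,-40,0,0,0,0],[0,0,-38,0,0,0,0],[0,0,0,0,0,0,0],[0,0,0,0,0,0,0]])

```text
time: 3.12
ee_pos: [0.5677, 0.1241, 0.2024]
tcp_rot: [179.9, 0.0, 111.5]
wrist_force: [0.9, 1.0, 1.0]
opening: 0.0852
```

```bash
python3 - <<'E'
from h import *
s=get_obs();print(s['ee_pos'],s['tcp_rot'],s['wrist_force'],s['q'])
P=pose();np.save("P3.npy",P);b=grab("wrist","pics/w3.png");p=proj("wrist",[.567,.1243,.154],P);print(p)
E
```

```text
[0.56771241 0.12406851 0.20239175] [1.79878824e+02 1.52524639e-02 1.11512222e+02] [0.8922976  0.97572342 1.0262175 ] [1.23256884e+01 8.43915295e+00 8.77490725e+00 9.02136976e+01
 4.28881751e-03 8.08134552e+01]
[255.84239897 220.83239174]
```

View pics/w3.png

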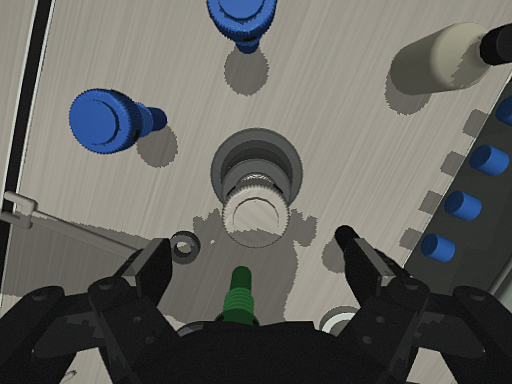

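apply_moves(rows=[[0,0,-25,0,0,0,0],[0,0,-25,0,0,0,0],[0,0,-18,0,0,0,0],[0,0,0,0,0,0,0.2],[0,0,0,0,0,0,0.3],[0,0,0,0,0,0,0.35],[0,0,0,0,0,0,0.4]], grip_force=20)

```text
time: 4.05
ee_pos: [0.5679, 0.1234, 0.133]
tcp_rot: [179.9, 0.0, 111.5]
wrist_force: [-0.9, -0.3, 0.1]
opening: 0.0511
```

apply_moves(rows=[[0,0,0,0,0,0,0.6],[0,0,0,0,0,0,0.6],[0,0,0,0,0,0,0.6]])

```text
time: 4.42
ee_pos: [0.5678, 0.1234, 0.1329]
tcp_rot: [180.0, 0.0, 111.5]
wrist_force: [-1.7, -0.2, 5.5]
opening: 0.0456
```

```bash
python3 - <<'E'
from h import *
s=get_obs();print(s)
grab("wrist","pics/w4.png")
E
```

```text
{'time': 4.425, 'q': array([ 1.22618754e+01,  8.42119277e+00,  1.08782049e+00,  8.26218912e+01,
       -1.06735799e-03,  8.08077039e+01]), 'qd': array([ 0.00037428, -0.05805505, -0.05586719, -0.02265249,  0.08279121,
        0.04141075]), 'joint_efforts': array([ 1.41270761e-01, -5.31356585e+01,  4.47987449e+01, -6.50578570e-01,
        6.68547442e-02, -2.92514905e-02]), 'ee_pos': array([0.56775592, 0.12339001, 0.13285458]), 'tcp_rot': array([1.79956008e+02, 8.20024447e-03, 1.11454168e+02]), 'wrist_force': array([-1.69673593, -0.15032577,  5.51084802]), 'torque': array([-0.12822393,  0.31667088, -0.06769393]), 'opening': 0.04557659511986019}
```

View pics/w4.png

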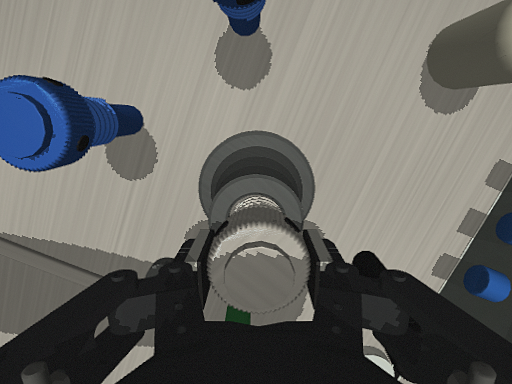

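apply_moves(rows=[[0,0,0.2,0,0,5,0.65],[0,0,0.33,0,0,10,0.65],[0,0,0.33,0,0,10,0.65],[0,0,0,0,0,0,0.65]], grip_force=40)

```text
time: 4.97
ee_pos: [0.5678, 0.1236, 0.1337]
tcp_rot: [179.9, 0.0, 136.5]
wrist_force: [-1.0, 1.8, 5.9]
opening: 0.0453
```

```bash
python3 - <<'E'
from h import *
s=get_obs();print(s['q'],s['ee_pos'],s['wrist_force'],s['torque'])
E
```

```text
[1.22683623e+01 8.41489138e+00 1.17795999e+00 8.27031818e+01
 3.22753881e-02 5.57504542e+01] [0.56781998 0.12363087 0.13373539] [-1.0470534   1.83809048  5.89479584] [0.28739613 0.16665689 0.10236506]
```

apply_moves(rows=[[0,0,0.33,0,0,10,0.65],[0,0,0.33,0,0,10,0.65],[0,0,0.34,0,0,10,0.65],[0,0,0,0,0,0,0.65]])

```text
time: 5.48
ee_pos: [0.5678, 0.124, 0.1346]
tcp_rot: [179.9, 0.0, 166.3]
wrist_force: [-0.9, 3.8, 6.4]
opening: 0.0451
```

```bash
python3 - <<'E'
from h import *
s=get_obs();print(s['q'],s['ee_pos'],s['wrist_force'],s['torque'])
grab("side","pics/s1.png")
E
```

```text
[1.22866086e+01 8.41477770e+00 1.27571553e+00 8.28026341e+01
 7.98240861e-02 2.59386140e+01] [0.56776989 0.12403698 0.13462265] [-0.93226067  3.77924541  6.35178065] [1.01616244 0.14213193 0.04075585]
```

apply_moves(rows=[[0,0.3,0.17,0,0,5,0.65],[0,0.2,0.17,0,0,5,0.65],[0,0,0,0,0,0,0.65]])

```text
time: 5.9
ee_pos: [0.5675, 0.1244, 0.1347]
tcp_rot: [179.9, -0.0, 176.2]
wrist_force: [-1.7, 3.7, 3.8]
opening: 0.0448
```

apply_moves(rows=[[0,0,0.17,0,0,5,0.65],[0,0,0,0,0,0,0.65]])

```text
time: 6.15
ee_pos: [0.5675, 0.1244, 0.1347]
tcp_rot: [179.9, -0.0, -178.8]
wrist_force: [-0.9, 5.0, 4.8]
opening: 0.0448
```

apply_moves(rows=[[0,0,0.17,0,0,5,0.65],[0,0,0,0,0,0,0.65]])

```text
time: 6.4
ee_pos: [0.5674, 0.1244, 0.1349]
tcp_rot: [179.9, -0.0, -173.8]
wrist_force: [-2.0, 4.5, 5.1]
opening: 0.045
```

apply_moves(rows=[[0,0,0.17,0,0,5,0.65],[0,0,0,0,0,0,0.65]])

```text
time: 6.65
ee_pos: [0.5673, 0.1245, 0.1351]
tcp_rot: [179.9, -0.0, -168.7]
wrist_force: [-2.5, 5.4, 5.1]
opening: 0.0447
```

apply_moves(rows=[[0,0.2,0.17,0,0,5,0.65],[0,0,0,0,0,0,0.65]])

```text
time: 6.9
ee_pos: [0.567, 0.1247, 0.135]
tcp_rot: [179.9, -0.1, -163.7]
wrist_force: [-2.9, 5.4, 3.8]
opening: 0.0449
```

apply_moves(rows=[[-0.1,0.2,0.17,0,0,5,0.65],[0,0,0,0,0,0,0.65]])

```text
time: 7.15
ee_pos: [0.5666, 0.1246, 0.1339]
tcp_rot: [179.9, -0.2, -158.7]
wrist_force: [-1.1, 4.9, -5.3]
opening: 0.0448
```

apply_moves(rows=[[-0.1,0.2,0.17,0,0,5,0.65],[0,0,0,0,0,0,0.65]])

```text
time: 7.4
ee_pos: [0.5663, 0.1246, 0.1337]
tcp_rot: [179.9, -0.2, -153.8]
wrist_force: [-0.8, 3.7, -9.6]
opening: 0.0449
```

apply_moves(rows=[[0,0,0.17,0,0,5,0.65],[0,0,0,0,0,0,0.65]])

```text
time: 7.65
ee_pos: [0.5663, 0.1246, 0.134]
tcp_rot: [179.9, -0.2, -148.8]
wrist_force: [-2.8, 4.9, -8.4]
opening: 0.0448
```

The axial force flipped from +5 N to -9 N, so the thread end has passed and the fingers now carry the screw. I'll lower it 6 mm gently to find the drop.

apply_moves(rows=[[0,0,-1,0,0,0,0.65],[0,0,-1,0,0,0,0.65],[0,0,0,0,0,0,0.65]], grip_force=30)

```text
time: 8.02
ee_pos: [0.5666, 0.1247, 0.1328]
tcp_rot: [179.9, -0.1, -148.8]
wrist_force: [-2.6, 5.9, -5.0]
opening: 0.0445
```

apply_moves(rows=[[0,0,-1,0,0,0,0.65],[0,0,-0.5,0,0,0,0.65],[0,0,0,0,0,0,0.65]])

```text
time: 8.4
ee_pos: [0.5666, 0.1247, 0.1313]
tcp_rot: [179.9, -0.1, -148.8]
wrist_force: [-3.6, 5.5, -4.2]
opening: 0.0448
```

```bash
python3 - <<'E'
from h import *
s=get_obs();print(s['q'],s['ee_pos'],s['wrist_force'],s['torque'])
grab("side","pics/s2.png")
a=cv2.imread("pics/s1.png")[130:220,210:310];b=cv2.imread("pics/s2.png")[130:220,210:310]
cv2.imwrite("pics/s12.png",np.hstack([cv2.resize(x,(400,360)) for x in(a,b)]))
E
```

```text
[ 1.23902770e+01  8.48481766e+00  9.90887679e-01  8.26312920e+01
  5.58750919e-02 -1.87888564e+01] [0.56659174 0.12474007 0.13133228] [-3.58984374  5.5346727  -4.2373646 ] [ 1.54991479  0.89181612 -0.01084034]
```

View pics/s12.png

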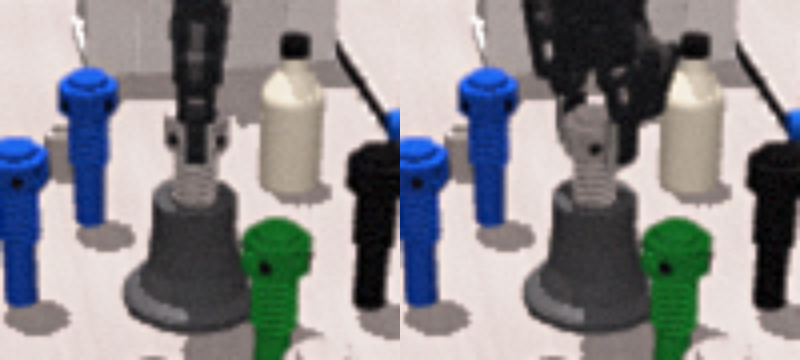

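apply_moves(rows=[[0,0,-0.7,0,0,0,0.65],[0,0,-0.5,0,0,0,0.65],[0,0,0,0,0,0,0.65]])

```text
time: 8.82
ee_pos: [0.5667, 0.1248, 0.1307]
tcp_rot: [179.9, -0.1, -148.8]
wrist_force: [-3.8, 5.2, -0.1]
opening: 0.0452
```

apply_moves(rows=[[0,0,-0.6,0,0,0,0.65],[0,0,0,0,0,0,0.65]])

```text
time: 9.07
ee_pos: [0.5668, 0.1249, 0.1305]
tcp_rot: [179.9, -0.0, -148.8]
wrist_force: [-4.1, 5.1, 2.7]
opening: 0.0448
```

apply_moves(rows=[[0,0,-0.6,0,0,0,0.65],[0,0,0,0,0,0,0.65]])

```text
time: 9.32
ee_pos: [0.5668, 0.1249, 0.1305]
tcp_rot: [179.9, 0.0, -148.8]
wrist_force: [-5.4, 5.3, 5.1]
opening: 0.0448
```

apply_moves(rows=[[0,0,0,0,0,0,0.3],[0,0,0,0,0,0,0.3],[0,0,0,0,0,0,0.3]])

```text
time: 9.7
ee_pos: [0.5676, 0.1242, 0.1298]
tcp_rot: [-180.0, -0.0, -148.6]
wrist_force: [1.0, 0.5, -0.0]
opening: 0.0598
```

```bash
python3 - <<'E'
from h import *
s=get_obs();print(s['q'],s['ee_pos'],s['tcp_rot'],s['wrist_force'],s['torque'])
grab("side","pics/s3.png");grab("wrist","pics/w5.png");grab("scene","pics/sc3.png")
a=cv2.imread("pics/s3.png")[130:220,210:310];b=cv2.imread("pics/w5.png")
cv2.imwrite("pics/s3w.png",np.hstack([cv2.resize(a,(400,360)),cv2.resize(b[150:350,150:370],(396,360))]))
E
```

```text
[ 1.23548340e+01  8.47827197e+00  8.10874823e-01  8.23232591e+01
 -3.23751227e-02 -1.90213539e+01] [0.56756008 0.1241622  0.1297669 ] [-1.79966347e+02 -1.71816385e-03 -1.48623815e+02] [ 0.96817313  0.51091276 -0.03513068] [ 0.02015962  0.04828417 -0.02629457]
```

View pics/s3w.png

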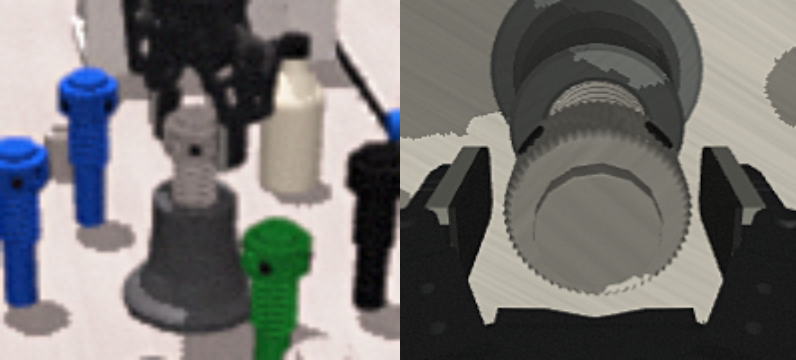

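apply_moves(rows=[[-0.6,0.4,0,0,0,0,0.3],[0,0,0,0,0,0,0.5],[0,0,0,0,0,0,0.65],[0,0,0,0,0,0,0.65],[0,0,0,0,0,0,0.65]], grip_force=40)

```text
time: 10.48
ee_pos: [0.5669, 0.1248, 0.13]
tcp_rot: [-180.0, 0.0, -148.5]
wrist_force: [-0.3, -1.7, 2.6]
opening: 0.0451
```

apply_moves(rows=[[0,0,-0.33,0,0,-10,0.65],[0,0,-0.33,0,0,-10,0.65],[0,0,-0.34,0,0,-10,0.65],[0,0,0,0,0,0,0.65]])

```text
time: 10.98
ee_pos: [0.5669, 0.1247, 0.129]
tcp_rot: [-180.0, 0.0, -178.5]
wrist_force: [0.3, -2.0, 4.3]
opening: 0.0451
```

```bash
python3 - <<'E'
from h import *
s=get_obs();print(s['q'],s['ee_pos'],s['tcp_rot'],s['wrist_force'],s['torque'])
E
```

```text
[ 1.24141187e+01  8.40244025e+00  6.39029403e-01  8.22206885e+01
 -2.26033087e-02  1.09065350e+01] [0.56687498 0.12467374 0.12897886] [-1.79980813e+02  1.98901433e-02 -1.78492416e+02] [ 0.32275691 -1.98891916  4.26402734] [-0.43949961 -0.01441246 -0.10116931]
```

Forces stay low, so I'll continue forward.

apply_moves(rows=[[0,0,-0.33,0,0,-10,0.65],[0,0,-0.33,0,0,-10,0.65],[0,0,-0.34,0,0,-10,0.65],[0,0,-0.33,0,0,-10,0.65],[0,0,-0.33,0,0,-10,0.65],[0,0,-0.34,0,0,-10,0.65],[0,0,0,0,0,0,0.65]])

```text
time: 11.85
ee_pos: [0.5667, 0.1244, 0.1269]
tcp_rot: [-180.0, 0.0, 121.6]
wrist_force: [-2.6, -4.5, 5.5]
opening: 0.0445
```

apply_moves(rows=[[0,0,-0.33,0,0,-10,0.65],[0,0,-0.33,0,0,-10,0.65],[0,0,-0.34,0,0,-10,0.65],[0,0,-0.33,0,0,-10,0.65],[0,0,-0.33,0,0,-10,0.65],[0,0,-0.34,0,0,-10,0.65],[0,0,0,0,0,0,0.65]])

```text
time: 12.72
ee_pos: [0.5666, 0.1243, 0.125]
tcp_rot: [180.0, 0.1, 61.6]
wrist_force: [-1.9, -5.9, 5.7]
opening: 0.045
```

apply_moves(rows=[[0,0,-0.33,0,0,-10,0.65],[0,0,-0.33,0,0,-10,0.65],[0,0,-0.34,0,0,-10,0.65],[0,0,0,0,0,0,0.65]])

```text
time: 13.22
ee_pos: [0.5665, 0.1241, 0.124]
tcp_rot: [179.9, 0.1, 31.6]
wrist_force: [-3.2, -7.4, 5.8]
opening: 0.0452
```

```bash
python3 - <<'E'
from h import *
s=get_obs();print(s['q'],s['ee_pos'],s['tcp_rot'],s['wrist_force'],s['torque'])
E
```

```text
[ 1.23965413e+01  8.44464471e+00  1.31522037e-01  8.17336948e+01
 -9.60857078e-02  1.60768590e+02] [0.56650033 0.12405716 0.12395699] [1.79924697e+02 7.58539828e-02 3.16279404e+01] [-3.18723674 -7.38970254  5.75509885] [-1.5817649   0.65589285 -0.16837524]
```

apply_moves(rows=[[0,0,0,0,0,0,0.3],[0,0,0,0,0,0,0.3],[0,0,0,0,0,0,0.3]])

```text
time: 13.6
ee_pos: [0.5668, 0.1251, 0.1236]
tcp_rot: [-180.0, 0.0, 31.6]
wrist_force: [0.2, -0.5, 0.7]
opening: 0.0593
```

apply_moves(rows=[[-0.2,-0.3,0,0,0,10,0.3],[0,0,0,0,0,10,0.3],[0,0,0,0,0,10,0.3],[0,0,0,0,0,10,0.3],[0,0,0,0,0,10,0.3],[0,0,0,0,0,10,0.3],[0,0,0,0,0,10,0.3],[0,0,0,0,0,10,0.3],[0,0,0,0,0,10,0.3],[0,0,0,0,0,10,0.3],[0,0,0,0,0,10,0.3],[0,0,0,0,0,10,0.3],[0,0,0,0,0,10,0.3],[0,0,0,0,0,10,0.3],[0,0,0,0,0,10,0.3],[0,0,0,0,0,10,0.3],[0,0,0,0,0,10,0.3],[0,0,0,0,0,10,0.3],[0,0,0,0,0,0,0.3]])

```text
time: 15.98
ee_pos: [0.5666, 0.1247, 0.1237]
tcp_rot: [180.0, -0.0, -148.6]
wrist_force: [-0.0, -0.1, -0.1]
opening: 0.0596
```

```bash
python3 - <<'E'
from h import *
s=get_obs();print(s['q'],s['ee_pos'],s['tcp_rot'],s['wrist_force'],s['torque'])
grab("side","pics/s4.png");grab("wrist","pics/w6.png")
a=cv2.imread("pics/s4.png")[130:220,210:310];b=cv2.imread("pics/w6.png")
cv2.imwrite("pics/s4w.png",np.hstack([cv2.resize(a,(400,360)),cv2.resize(b[150:350,150:370],(396,360))]))
E
```

```text
[ 1.24082194e+01  8.43565719e+00  9.01375519e-02  8.16605422e+01
  8.55133290e-03 -1.90330383e+01] [0.56657085 0.12469484 0.12367294] [ 1.79989939e+02 -2.94175623e-03 -1.48558743e+02] [-0.02520386 -0.08013215 -0.10172621] [-0.00771898 -0.00233896 -0.00328582]
```

View pics/s4w.png

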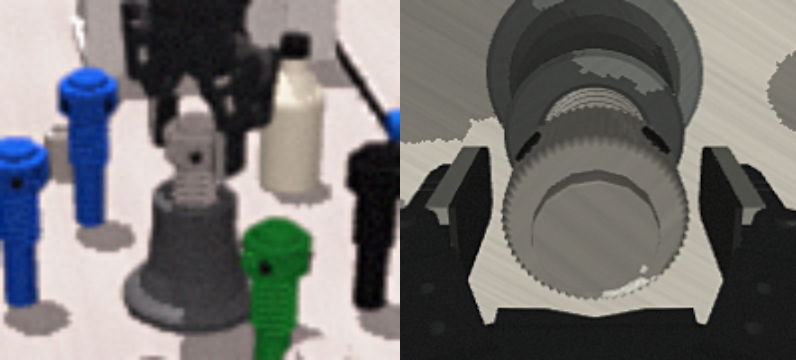

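The screw has come down 6 mm with the tool, and the head sits the same between the jaws. Next I'll regrip and do the second half turn.

apply_moves(rows=[[0,0,0,0,0,0,0.5],[0,0,0,0,0,0,0.65],[0,0,0,0,0,0,0.65],[0,0,0,0,0,0,0.65]])

```text
time: 16.58
ee_pos: [0.5667, 0.1246, 0.124]
tcp_rot: [-180.0, 0.0, -148.6]
wrist_force: [-1.4, 0.0, 2.9]
opening: 0.0447
```

apply_moves(rows=[[0,0,-0.33,0,0,-10,0.65],[0,0,-0.33,0,0,-10,0.65],[0,0,-0.34,0,0,-10,0.65],[0,0,-0.33,0,0,-10,0.65],[0,0,-0.33,0,0,-10,0.65],[0,0,-0.34,0,0,-10,0.65],[0,0,0,0,0,0,0.65]])

```text
time: 17.45
ee_pos: [0.5665, 0.1243, 0.122]
tcp_rot: [-180.0, 0.0, 151.5]
wrist_force: [-0.5, -3.2, 4.1]
opening: 0.0449
```

apply_moves(rows=[[0,-0.1,-0.33,0,0,-10,0.65],[0,-0.1,-0.33,0,0,-10,0.65],[0,-0.1,-0.34,0,0,-10,0.65],[0,-0.1,-0.33,0,0,-10,0.65],[0,-0.1,-0.33,0,0,-10,0.65],[0,0,-0.34,0,0,-10,0.65],[0,0,0,0,0,0,0.65]])

```text
time: 18.32
ee_pos: [0.5665, 0.124, 0.1199]
tcp_rot: [-180.0, 0.0, 91.7]
wrist_force: [-2.3, -0.3, 4.3]
opening: 0.0451
```

apply_moves(rows=[[0,0,-0.33,0,0,-10,0.65],[0,0,-0.33,0,0,-10,0.65],[0,0,-0.34,0,0,-10,0.65],[0,0,-0.33,0,0,-10,0.65],[0,0,-0.33,0,0,-10,0.65],[0,0,-0.34,0,0,-10,0.65],[0,0,0,0,0,-2,0.65],[0,0,0,0,0,0,0.65]])

```text
time: 19.32
ee_pos: [0.5665, 0.124, 0.1179]
tcp_rot: [180.0, 0.0, 29.8]
wrist_force: [-3.4, -0.6, 4.7]
opening: 0.0449
```

```bash
python3 - <<'E'
from h import *
s=get_obs();print(s['q'],s['ee_pos'],s['tcp_rot'],s['wrist_force'],s['torque'])
grab("side","pics/s5.png");grab("wrist","pics/w7.png");grab("scene","pics/sc5.png")
a=cv2.imread("pics/s5.png")[130:220,210:310];b=cv2.imread("pics/w7.png")
cv2.imwrite("pics/s5w.png",np.hstack([cv2.resize(a,(400,360)),cv2.resize(b[150:350,150:370],(396,360))]))
E
```

```text
[ 1.23454762e+01  8.47350171e+00 -5.06817483e-01  8.10248265e+01
 -9.34803826e-03  1.62572881e+02] [0.56654003 0.12395207 0.11788954] [1.79992622e+02 7.70915406e-03 2.97725953e+01] [-3.4316269  -0.63343788  4.6973904 ] [-0.42809241  0.54164709 -0.07213604]
```

View pics/s5w.png

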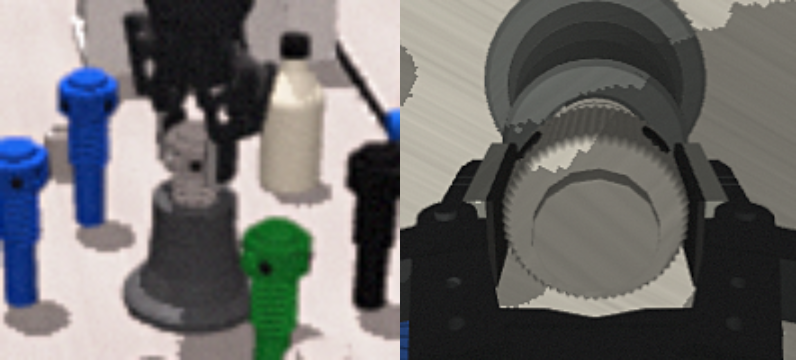

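View pics/sc5.png

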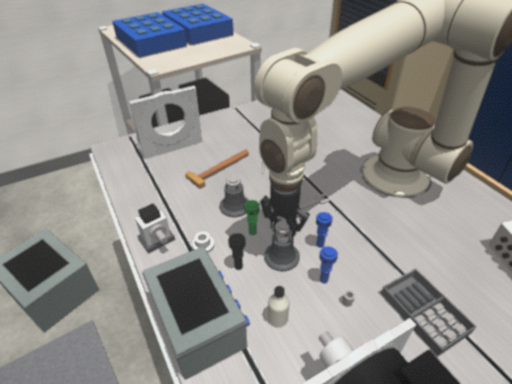

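apply_moves(rows=[[0,0,0,0,0,0,0.65],[0,0,0,0,0,0,0.65],[0,0,0,0,0,0,0.65],[0,0,0,0,0,0,0.65]])

```text
time: 19.98
ee_pos: [0.5666, 0.124, 0.1179]
tcp_rot: [180.0, 0.0, 29.7]
wrist_force: [-2.7, -1.4, 5.6]
opening: 0.0453
```

```bash
python3 - <<'E'
from h import *
s=get_obs();print(s['ee_pos'],s['tcp_rot'],s['wrist_force'],s['opening'])
print(job_done())
E
```

```text
[0.56656877 0.12395857 0.1178794 ] [1.79993127e+02 4.29082656e-03 2.96828390e+01] [-2.73188717 -1.37617186  5.61585633] 0.04533257139213067
the job is handed in; nothing more can be done
None
```

The screw is started, and the arm is still gripping it upright by its round head at 40 N. The job was handed in at about 20 s.

- **Backward:** I turned the bright screw about 100° anticlockwise. At about 90° the axial force flipped from +5 N to about -9 N, which meant the thread had been passed. Lowering the fingers brought the screw onto the next thread, with contact again at a head height of about 132.5 mm.
- **Forward:** I then turned it 362° clockwise in two half turns, with one regrip between them. The tool came down 12 mm in step with the thread.
- **Last checks:** The head is at about 120 mm, the tool is upright, the opening is 45 mm and the wrist force is under 7 N. In the camera views the screw sits lower in its base. I saw none of the other things on the bench moved.
- **Disagreements:** The drop felt like about 4.6 to 5 mm rather than 6 mm, which fits the axial play plus the extra turn past the thread end. The first fixed-camera height of the screw top (148 mm) was about 6 mm below the wrist-camera one (154.5 mm). I used the wrist value, and the thread heights bore it out.

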